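Index and seat the keyed drive disc on an enclosure cover

ROBOT

A 6-joint arm with a two-finger parallel gripper is mounted at the origin on the work surface. World frame = base frame: x ahead of the robot, y to its left, z up, the work surface at z = 0. Lengths are in m, angles in rad, forces in N, time in s.
With the tool pointing down it reaches from about 0.25 to 0.85 m from the base axis. Payload 12.5 kg.
Tool frame: the origin (TCP) lies on the centre line of the jaws, within the pads' length; the fingertips stand 14 mm ahead of it and the grasp point (between the pads) lies 5 mm behind it; z points along the fingers, y is the line along which they close (so a half turn about z gives the same grasp; the last joint's range is limited). The gripper opens to 93 mm and grips with 3 to 60 N. Pads are 15 mm wide; open, the fingers measure 128 mm over their backs; the gripper's body (75 mm by 188 mm) begins 65 mm behind the grasp point.
Start: joints at [1.219, 0.351, 1.652, -0, 1.139, -0.085], TCP at [0.145, 0.531, 0.2] pointing down, gripper open.
Joint ranges: [-2.75, 2.75], [-0.79, 2.1], [0.01, 2.65], [-1.57, 4.71], [0.07, 3.14], [-2.87, 2.87]. Speed limits (rad/s): [2.22, 2.22, 2.79, 3.14, 3.14, 3.14].

INTERFACE

Orientations are given as a rotation vector (axis times angle).
In Python, from plant import * gives the robot as it stands. The module is installed in compiled form; this text tells all that it offers. Calls block until the motion is done:
- goto(position, orientation): joint-space move of the TCP to a pose.
- servo_line(position, ori=None, feed=0.15): straight line of the TCP; ori=None keeps the orientation; feed is the mean speed in m/s.
- goto_joints(angles): joint-space move.
- grip(opening, grasp_force=None): opening from 0.0 (shut) to 1.0 (fully open); grasp_force is the grip in N (None keeps the last); returns when the fingers have stopped.
- sleep(seconds).
- ik(position, orientation): joint angles nearest the present ones, or None.
- camera(name): name is "scene" or "top"; returns a dict with "image" (384x512x3 uint8, blue, green, red), "mtx" (3x3 intrinsics, pixels), "pose" (4x4, takes a point from camera to world coordinates). Camera axes: x right, y up, looking along -z (the intrinsics and any distortion apply to the point x, -y, -z); pixel columns grow to the right and rows downward; lengths in m; the calibration is good to about 2 mm. A picture is of the moment at which its call begins. There is no depth.
A pose or a line that the arm cannot do raises IKError and nothing moves.
- job_done(): hands the job in; it is judged then, once.
Trained networks look in a picture, given as the dict that the camera call returned (one of the last four; its "shot" number tells which), for a name from the list of things; names that differ only in an ending like _2 or _b are one class to them, and where a whole thing is asked for, a point or a joint stands for the part that bears it (a point fixed in the world has none). Each returns a list of dicts, best first, with "score" (0 to 1); they miss things now and then, are a little off and sometimes report something else, mostly with a low value. They report only what shows in the picture. A call takes as long as a camera call.
- silhouettes(target, picture): "region" (384x512 bool, what is visible of it) and "xy" ([column, row] in pixels, amid what is visible of it).
- tip_of(target, picture): "xy" ([column, row] in pixels: a listed point, or the origin of a listed thing).
Readings, each from a call of its own:
- get_clock(): time.
- get_qpos(): joint angles.
- get_qd(): joint speeds.
- get_tau(): joint torques, N m.
- get_tcp_pos(): TCP position.
- get_tool_rot(): TCP orientation.
- get_force(): force on the tool from outside, world axes, zero at the start.
- get_moment(): the same for the moment, N m.
- get_opening(): opening from 0.0 (shut) to 1.0 (fully open).
- get_grasp_force(): force on a finger pad.
Only numpy, scipy, OpenCV 4.12 (cv2) and the standard library are available. Lean on these libraries where they do the work, as an engineer would, in place of code of your own. Each camera call takes 0.05 s, during which the arm holds its last target. There are 200 camera calls.

TASK

On the grey enclosure cover the red drive disc stands proud, because the notch in its rim is not over the yellow locating pin. With a fingertip gently push the disc round by its black stud, either way, until the notch meets the pin, then press the disc down on its hub until it is fully home over the pin. Do not pinch or lift the disc, and leave the loose things on the cover and bench where they are.

Things in the scene. Friction and masses are not known exactly. Their poses are not given: they have to be found in the camera images.
- cover: grey painted steel enclosure cover lying flat on the bench, fixed, 280 x 240 mm, 14 mm thick; origin at the centre of its underside, z up. The disc's axis is vertical through this origin. The locating pin stands 58.5 mm from the origin along the cover's +x.
- pin_top (a point): top of the round yellow locating pin (9 mm diameter, chamfered, fixed in the cover, its top 33 mm above the bench), 58.5 mm from the disc's axis, part of it showing outside the disc's rim; a yellow arrow painted on the cover points to it.
- disc: red disc, 120 mm diameter, 8 mm thick, 110 g; origin on its axis at its underside, +x to the notch. Always level; turns endlessly either way (0.03 N m friction, stays where left). At the start its underside is 33.5 mm above the bench, just above the pin, which stops it going down unless the notch is over it. Seated: underside 24 mm, top face 32 mm above the bench.
- notch (a point): middle of the one notch in the disc's rim (15 mm wide at the rim, 8.5 mm deep radially), 58.5 mm from the axis like the pin, at the height of the disc's underside. A white stripe on the disc's top runs from hub to notch. The disc goes down when this point is within 2.5 mm of the pin, seen from above.
- stud: black round finger stud fixed on the disc's top face, 16 mm diameter, 20 mm tall, 44 mm from the axis on the side opposite the notch; origin at the centre of its foot, on the disc's top face. Push it sideways to turn the disc.
- hub_top (a point): centre of the top of the disc's steel hub, 32 mm diameter, 8 mm above the disc's top face: on the axis, the place to press.
- seat (a joint): how far the disc has been pressed down its spindle, in m: 0 at the start, 0.0095 fully home (a hard stop), about 0.002 if pressed while the pin blocks it, negative when pulled up. An O-ring grips the spindle: it takes about 8 N to move the disc up or down, and it stays where it is left.
- spacer: loose brass spacer ring standing on the cover near one corner, 32 mm outer diameter, 20 mm tall; origin at the centre of its underside. Leave it alone.
- spare_knob: loose black knob standing on the cover near the opposite corner, 34 mm diameter, 42 mm tall; origin at the centre of its underside. Leave it alone.
- paint_tin: loose paint tin on the bench, 90 mm diameter, 110 mm tall; origin at the centre of its underside. Leave it alone.
- cup: loose white cup on the bench, 72 mm diameter, 85 mm tall; origin at the centre of its underside. Leave it alone.
- spray_can: loose spray can on the bench, 66 mm diameter, 190 mm tall; origin at the centre of its underside. Leave it alone.
- screwdriver: loose orange screwdriver lying on the bench along its own x, 200 mm long. Leave it alone.
- wrench: loose steel wrench lying on the far side of the bench along its own x, 180 mm long. Leave it alone.

How it is judged:
By the outcome, as a careful person would: the job done as asked, in the order asked, and still so for the second after the job is handed in, with the robot touching nothing.
It also fails if it takes over 48 s, if anything falls off the work surface, if the arm or the gripper's body presses on something with over 40 N, if the wrist force passes 120 N, or if a joint passes its speed limit or range.

## Working session

There is one attempt and no reset: what is moved stays moved. The work goes in short steps, each a Python script; the robot and the scene stay as the last script left them, time stands still between calls to the robot, and variables do not carry over. Pictures are saved under pics/ and viewed, at most 10 in all, crops included, and the job is handed in when it is done.

```bash
mkdir -p pics
cat > h.py <<'E'
from plant import *
import numpy as np, cv2
def ray(pic,xy):
    K=pic["mtx"];T=np.array(pic["pose"])
    d=np.linalg.inv(K)@np.array([xy[0],xy[1],1.]);d=np.array([d[0],-d[1],-d[2]])
    return T[:3,3],T[:3,:3]@d
def at_z(pic,xy,z):
    o,d=ray(pic,xy);return o+d*(z-o[2])/d[2]
E
python3 - <<'E'
from h import *
for n in("top","scene"):
    p=camera(n);print(n,[k for k in p],np.round(p["pose"],3).tolist(),np.round(p["mtx"],1).tolist(), {k:p[k] for k in p if k not in("image","mtx","pose")})
    cv2.imwrite(f"pics/{n}0.png",p["image"])
    for t,z in(("pin_top",.033),("disc",.0335),("notch",.0335),("stud",.0415),("hub_top",.0495),("cover",0),("spacer",.014),("spare_knob",.014),("paint_tin",0),("cup",0),("spray_can",0)):
        for r in tip_of(t,p)[:2]: print(t,round(float(r["score"]),2),np.round(r["xy"],1),np.round(at_z(p,r["xy"],z),4))
print(get_clock(),get_tool_rot(),get_force())
E
```

```text
top ['image', 'mtx', 'pose', 'shot'] [[0.011, 0.994, -0.107, 0.411], [-1.0, 0.008, -0.025, -0.015], [-0.024, 0.107, 0.994, 1.533], [0.0, 0.0, 0.0, 1.0]] [[422.1, 0.0, 254.3], [0.0, 422.1, 192.1], [0.0, 0.0, 1.0]] {'shot': 1}
pin_top 0.76 [236.9 179.6] [0.6172 0.0849 0.033 ]
disc 0.67 [235.9 196.8] [0.5551 0.0875 0.0335]
disc 0.38 [368.4 186.6] [ 0.5955 -0.3836  0.0335]
notch 0.94 [247.4 184.1] [0.6012 0.047  0.0335]
notch 0.37 [267.6 131.8] [ 0.7929 -0.0239  0.0335]
hub_top 0.91 [233.5 189. ] [0.5813 0.0954 0.0495]
cover 0.77 [239.4 196.9] [0.5581 0.077  0.    ]
spacer 0.38 [211.2 165.2] [0.6722 0.181  0.014 ]
spare_knob 0.58 [263.4 220.2] [ 0.4734 -0.0113  0.014 ]
paint_tin 0.76 [151. 179.] [0.6216 0.4043 0.    ]
cup 0.78 [151.6 235.7] [0.4138 0.3944 0.    ]
cup 0.6 [266.6 134.5] [ 0.7912 -0.0205  0.    ]
spray_can 0.77 [371.6 187.1] [ 0.5979 -0.4034  0.    ]
scene ['image', 'mtx', 'pose', 'shot'] [[-0.601, -0.507, 0.617, 1.165], [0.799, -0.386, 0.461, 0.452], [0.005, 0.77, 0.638, 0.666], [0.0, 0.0, 0.0, 1.0]] [[346.7, 0.0, 258.4], [0.0, 346.7, 187.9], [0.0, 0.0, 1.0]] {'shot': 2}
pin_top 0.69 [269.1 216.9] [0.6292 0.0881 0.033 ]
pin_top 0.52 [283.4 212.5] [0.5929 0.1085 0.033 ]
disc 0.65 [281.1 200.9] [0.5589 0.0782 0.0335]
notch 0.76 [260.7 202.8] [0.599  0.0384 0.0335]
stud 0.7 [283.3 210.5] [0.5944 0.1087 0.0415]
stud 0.58 [296.6 203.3] [0.5494 0.1215 0.0415]
hub_top 0.66 [282.4 196.6] [0.5576 0.0807 0.0495]
hub_top 0.16 [287.1 245.1] [0.6938 0.1854 0.0495]
cover 0.71 [283.1 213.7] [0.5676 0.0926 0.    ]
spacer 0.7 [285.3 248. ] [0.6771 0.1716 0.014 ]
spare_knob 0.5 [277.2 175.1] [ 0.4484 -0.01    0.014 ]
paint_tin 0.92 [386.2 284.3] [0.6175 0.4063 0.    ]
cup 0.77 [406.6 221.2] [0.3893 0.3752 0.    ]
spray_can 0.96 [159.8 154.3] [ 0.5796 -0.404   0.    ]
spray_can 0.17 [206.1 131.9] [ 0.3757 -0.3821  0.    ]
1.2 [-4.17848140e-01 -3.11368053e+00  9.76867554e-05] [ 0.84059755 -0.01933154 -0.2963541 ]
```

Run:
```python
import cv2,numpy as np
a=cv2.imread("pics/top0.png")[140:250,175:300];b=cv2.imread("pics/scene0.png")[150:275,205:345]
cv2.imwrite("pics/topc.png",cv2.resize(a,None,fx=5,fy=5,interpolation=cv2.INTER_CUBIC))
cv2.imwrite("pics/scenec.png",cv2.resize(b,None,fx=4.5,fy=4.5,interpolation=cv2.INTER_CUBIC)[:599])
```

```text
(no output)
```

View pics/topc.png

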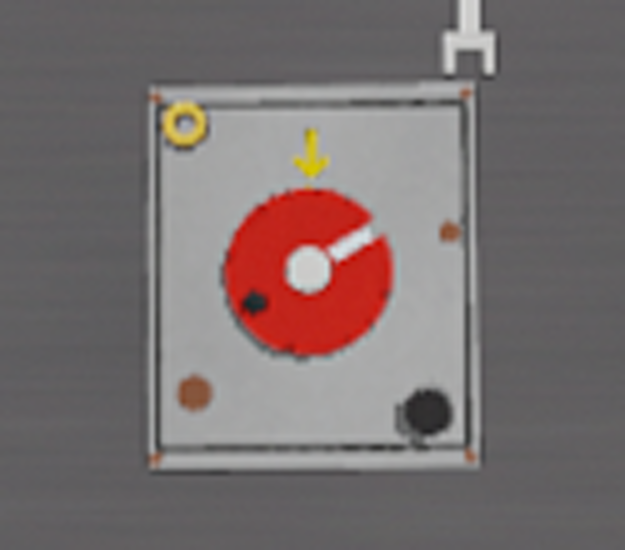

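View pics/scenec.png

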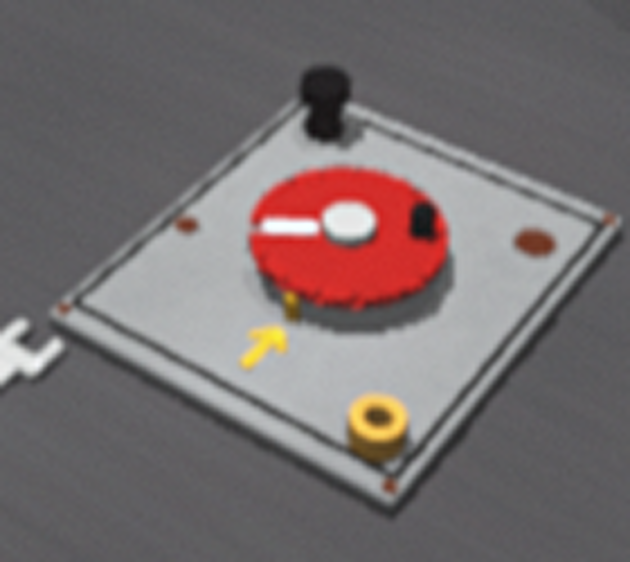

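View pics/scene0.png

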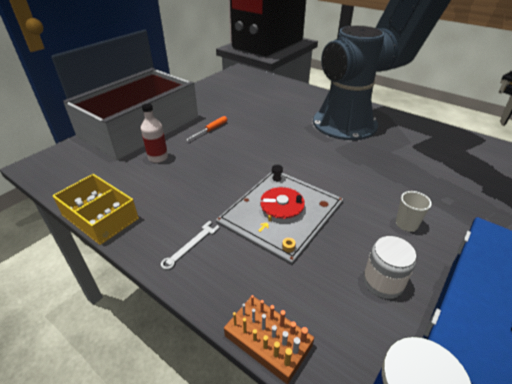

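```bash
cat >> h.py <<'E'
def blobs(pic):
    h=cv2.cvtColor(pic["image"],cv2.COLOR_BGR2HSV).astype(int);H,S,V=h[...,0],h[...,1],h[...,2]
    red=(((H<8)|(H>172))&(S>170)&(V>110)).astype(np.uint8)
    n,l,s,c=cv2.connectedComponentsWithStats(red)
    i=max(range(1,n),key=lambda i:s[i,4]*(np.hypot(*(at_z(pic,c[i],.04)[:2]-[.565,.085]))<.06))
    hull=cv2.convexHull(np.argwhere(l==i)[:,::-1].astype(np.int32))
    ins=np.zeros(red.shape,np.uint8);cv2.fillConvexPoly(ins,hull,1)
    return hull,ins.astype(bool),H,S,V
def measure(pic,ztop=.0415):
    """disc centre, stripe angle, stud centroid (on world planes)"""
    hull,ins,H,S,V=blobs(pic)
    w=np.array([at_z(pic,p[0],ztop)[:2] for p in hull],np.float32)
    c,r=cv2.minEnclosingCircle(w)
    m=cv2.moments(w);c2=np.array([m["m10"],m["m01"]])/m["m00"]
    hub=None
    P=np.argwhere(ins&(S<90)&(V>150))[:,::-1]
    W=np.array([at_z(pic,p,ztop)[:2] for p in P]);d=W-c2;rr=np.hypot(*d.T)
    st=d[(rr>.027)&(rr<.056)];sc=st.mean(0)
    hb=np.array([at_z(pic,p,ztop+.008)[:2] for p in P]);hb=hb[np.hypot(*(hb-c2).T)<.018].mean(0)
    D=np.argwhere(ins&(V<80))[:,::-1]
    sd=np.array([at_z(pic,p,ztop+.012)[:2] for p in D]);sd=sd[np.hypot(*(sd-c2).T)<.056]-c2
    sm=np.median(sd,0) if len(sd) else np.array([np.nan]*2)
    ang=lambda v:np.degrees(np.arctan2(v[1],v[0]))
    return dict(circ=np.round([*c,r],4),cen=np.round(c2,4),hub=np.round(hb,4),stripe=round(ang(sc),1),stripe_hub=round(ang(sc+c2-hb),1),stud=round(ang(sm),1),studr=np.round(np.hypot(*sm),4))
def cover_angle(pic):
    r=silhouettes("cover",pic)[0]["region"].astype(np.uint8)
    cs=max(cv2.findContours(r,cv2.RETR_EXTERNAL,cv2.CHAIN_APPROX_NONE)[0],key=cv2.contourArea)
    w=np.array([at_z(pic,p[0],.014)[:2] for p in cs],np.float32)
    (c,s,a)=cv2.minAreaRect(w);return np.round(c,4),np.round(s,4),round(a,2)
def arrow(pic,c):
    h=cv2.cvtColor(pic["image"],cv2.COLOR_BGR2HSV).astype(int)
    P=np.argwhere((abs(h[...,0]-27)<7)&(h[...,1]>150)&(h[...,2]>110))[:,::-1]
    W=np.array([at_z(pic,p,.014)[:2] for p in P])-c;r=np.hypot(*W.T)
    k=(r>.06)&(r<.115);m=W[k].mean(0);return k.sum(),np.degrees(np.arctan2(m[1],m[0])).round(1)
E
python3 - <<'E'
from h import *
for n in("top","scene"):
    p=camera(n);m=measure(p);print(n,m,cover_angle(p),arrow(p,m["cen"]))
E
```

```text
top {'circ': array([0.5649, 0.0859, 0.0585]), 'cen': array([0.5646, 0.0861]), 'hub': array([0.5656, 0.0855]), 'stripe': np.float64(-55.9), 'stripe_hub': np.float64(-56.5), 'stud': np.float64(121.1), 'studr': np.float64(0.0446)} (array([0.5649, 0.0855]), array([0.2838, 0.24  ]), 0.6) (np.int64(23), np.float64(0.8))
scene {'circ': array([0.5689, 0.0866, 0.0608]), 'cen': array([0.5682, 0.0865]), 'hub': array([0.5663, 0.0848]), 'stripe': np.float64(-72.3), 'stripe_hub': np.float64(-68.2), 'stud': np.float64(126.0), 'studr': np.float64(0.0435)} (array([0.5664, 0.0855]), array([0.2916, 0.2437]), 0.28) (np.int64(35), np.float64(10.1))
```

```bash
cat >> h.py <<'E'
from scipy.spatial.transform import Rotation as R
C=np.array([.5652,.0857]);HALF=.0255
def ori(phi,s):
    y=s*np.array([-np.sin(phi),np.cos(phi),0]);z=np.array([0,0,-1.]);x=np.cross(y,z)
    return R.from_matrix(np.c_[x,y,z]).as_rotvec()
def pose(phi_deg,tip_z,gap=0,rad=.044,s=1):
    f=np.radians(phi_deg);r=np.array([np.cos(f),np.sin(f)]);t=np.array([-r[1],r[0]])
    return np.r_[C+rad*r-(HALF+gap)*t,tip_z+.014],ori(f,s)
E
python3 - <<'E'
from h import *
for s in(1,-1):
    for a in(123,180):
        q=ik(*pose(a,.052,s=s));print(s,a,None if q is None else np.round(q,2))
print(get_clock())
E
```

```text
1 123 [ 0.16  0.57  1.68 -0.    0.89  2.72]
1 180 [ 0.12  0.5   1.81 -0.    0.83  1.69]
-1 123 [ 0.16  0.57  1.68 -0.    0.89 -0.42]
-1 180 [ 0.12  0.5   1.81 -0.    0.83 -1.45]
1.4
```

Run:
```python
from h import *
grip(0.0)
goto(*pose(123,.13,.012,s=-1))
p,o=pose(123,.053,.012,s=-1);servo_line(p,o,feed=.08)
f0=get_force();print("down",get_tcp_pos(),get_force(),get_clock())
for a,g in[(123,.003)]+[(b,0) for b in range(126,166,6)]:
    p,o=pose(a,.053,g,s=-1);servo_line(p,o,feed=.04)
    f=get_force()-f0
    if np.linalg.norm(f)>8: print("force",a,f);break
print(get_force()-f0,get_clock())
for n in("top","scene"):
    p=camera(n);cv2.imwrite(f"pics/{n}1.png",p["image"])
    if n=="top": print(measure(p))
    c=p["image"][140:250,175:300] if n=="top" else p["image"][150:275,205:345]
    c=cv2.resize(c,(400,400));A=c if n=="top" else np.hstack([A,c])
cv2.imwrite("pics/ab1.png",A)
```

```text
down [0.57306288 0.1430733  0.06753549] [-0.11537941 -0.50838163 -0.59449206] 6.0417
[0.00860704 0.95945074 0.31154964] 8.4
{'circ': array([0.6058, 0.0691, 0.0246]), 'cen': array([0.6044, 0.0685]), 'hub': array([nan, nan]), 'stripe': np.float64(nan), 'stripe_hub': np.float64(nan), 'stud': np.float64(98.4), 'studr': np.float64(0.0146)}h.py:26: RuntimeWarning: Mean of empty slice.
  st=d[(rr>.027)&(rr<.056)];sc=st.mean(0)
  ret = um.true_divide(
h.py:27: RuntimeWarning: Mean of empty slice.
  hb=np.array([at_z(pic,p,ztop+.008)[:2] for p in P]);hb=hb[np.hypot(*(hb-c2).T)<.018].mean(0)
```

View pics/ab1.png

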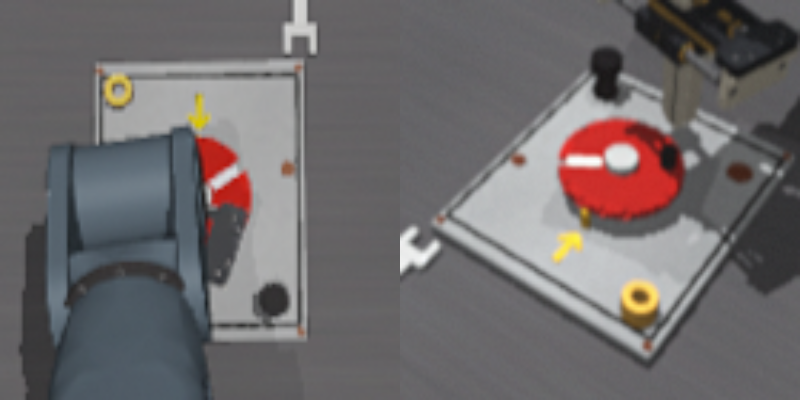

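Run:
```python
from h import *
print(get_tcp_pos(),R.from_rotvec(get_tool_rot()).as_matrix().round(2).tolist(),get_opening(),get_clock(),get_force())
p=camera("scene")
for t in("stud","hub_top","notch"):
  for r in tip_of(t,p): print(t,r["score"],r["xy"],at_z(p,r["xy"],.0415))
K=p["mtx"];Ti=np.linalg.inv(p["pose"])
def px(w): c=Ti@np.r_[w,1];v=K@np.array([c[0],-c[1],-c[2]]);return v[:2]/v[2]
tc=get_tcp_pos();c=cv2.resize(p["image"][140:240,235:365],None,fx=6,fy=6,interpolation=cv2.INTER_CUBIC)
for w,col in((tc-[0,0,.014],(255,0,0)),(tc,(0,255,0)),(np.r_[C,.0495],(255,0,255)),(np.r_[C,.0415]+.044*np.array([-.545,.839,0]),(255,255,0))):
    q=(px(w)-[235,140]+.5)*6;cv2.circle(c,tuple(int(v) for v in q),5,col,2)
cv2.imwrite("pics/s2.png",c)
```

```text
[0.53157387 0.12370799 0.06707402] [[-0.95, 0.31, 0.0], [0.31, 0.95, 0.0], [-0.0, 0.0, -1.0]] 0.0038186155329236458 8.5 [-0.6935517  -0.53899563  0.4170117 ]
stud 0.45 [301.3, 201.4] [0.53519238 0.12751643 0.0415    ]
hub_top 0.84 [281.1, 200.6] [0.56556535 0.08225502 0.0415    ]
hub_top 0.75 [286.1, 245.5] [0.69014379 0.18075107 0.0415    ]
notch 0.78 [259.7, 201.9] [0.6048703  0.03930372 0.0415    ]
```

View pics/s2.png

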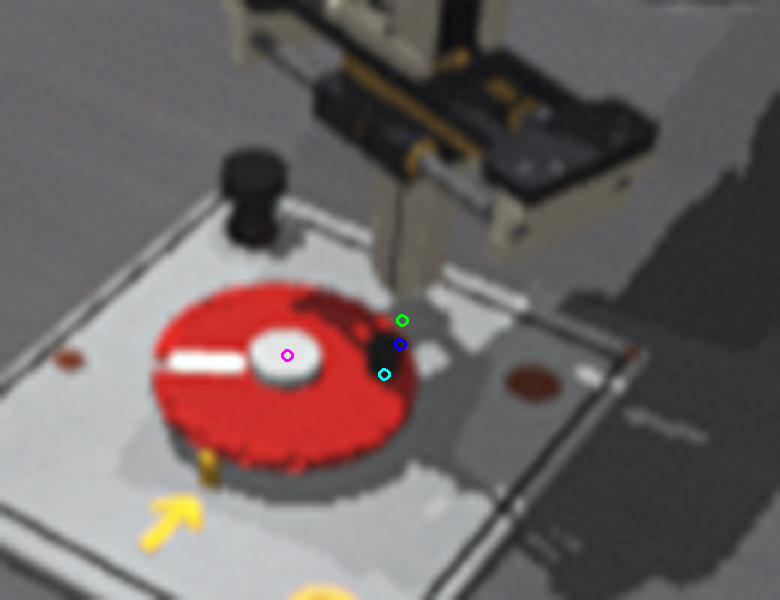

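Run:
```python
from h import *
p=camera("top")
for xy in((246.2,206.8),(250.6,196.8),(242.2,217)):
    for z in(.127,.16): print(xy,z,at_z(p,xy,z).round(4))
K=p["mtx"];Ti=np.linalg.inv(p["pose"])
def px(w): c=Ti@np.r_[w,1];v=K@np.array([c[0],-c[1],-c[2]]);return v[:2]/v[2]
tc=get_tcp_pos();M=R.from_rotvec(get_tool_rot()).as_matrix()
c=cv2.resize(p["image"][160:240,180:280],None,fx=7,fy=7,interpolation=cv2.INTER_CUBIC)
for dz,col in((-.06,(0,255,0)),(-.1,(0,255,255))):
    pts=np.array([(px(tc+M@np.array([a*.0375,b*.094,dz]))-[180,160]+.5)*7 for a,b in((1,1),(1,-1),(-1,-1),(-1,1))],np.int32)
    cv2.polylines(c,[pts],True,col,1)
cv2.imwrite("pics/t2.png",c)
```

```text
(246.2, 206.8) 0.127 [0.5129 0.0462 0.127 ]
(246.2, 206.8) 0.16 [0.5105 0.0447 0.16  ]
(250.6, 196.8) 0.127 [0.5466 0.0319 0.127 ]
(250.6, 196.8) 0.16 [0.5434 0.0308 0.16  ]
(242.2, 217) 0.127 [0.4787 0.0591 0.127 ]
(242.2, 217) 0.16 [0.4771 0.0573 0.16  ]
```

View pics/t2.png

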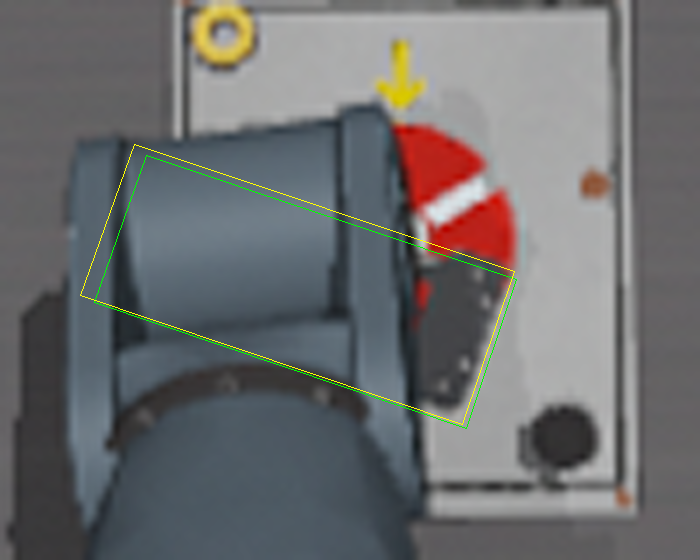

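Run:
```python
from h import *
p,o=pose(123,.065,.012,s=-1)
servo_line(get_tcp_pos()+[0,0,.012],feed=.1); servo_line(p,o,feed=.12)
f0=get_force()
for z in np.arange(.053,.032,-.003):
    p,o=pose(123,z,.012,s=-1);servo_line(p,o,feed=.05)
    f=get_force()-f0
    if abs(f[2])>2.5: print("touch",z,f);break
print(z,f,get_tcp_pos(),get_clock())
p=camera("scene");K=p["mtx"];Ti=np.linalg.inv(p["pose"])
def px(w): c=Ti@np.r_[w,1];v=K@np.array([c[0],-c[1],-c[2]]);return v[:2]/v[2]
tc=get_tcp_pos();M=R.from_rotvec(get_tool_rot()).as_matrix()
c=cv2.resize(p["image"][140:240,235:365],None,fx=6,fy=6,interpolation=cv2.INTER_CUBIC)
for dz,col in((.014,(255,0,0)),(-.018,(0,255,0))):
    pts=np.array([(px(tc+M@np.array([a*.0075,b*.0175,dz]))-[235,140]+.5)*6 for a,b in((1,1),(1,-1),(-1,-1),(-1,1))],np.int32)
    cv2.polylines(c,[pts],True,col,1)
cv2.imwrite("pics/s3.png",c)
```

```text
0.03499999999999998 [ 0.00863     0.06154747 -0.16593182] [0.572541   0.14299323 0.04877428] 11.7417
```

View pics/s3.png

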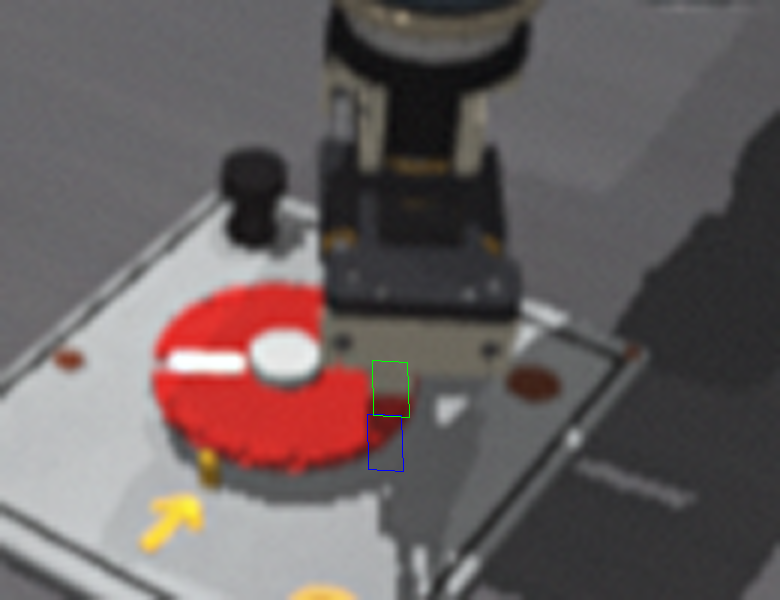

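Run:
```python
from h import *
f0=get_force()
for z in np.arange(.046,.0300,-.003):   # commanded TCP height
    p,o=pose(123,z-.014,.012,s=-1);servo_line(p,o,feed=.04)
    f=get_force()-f0
    if abs(f[2])>2.: print("touch",z,f);break
print(z,get_tcp_pos(),get_clock())
hit=None
for a,g in[(123,.005),(123,0)]+[(b,0) for b in range(126,163,4)]:
    p,o=pose(a,z-.014,g,s=-1);servo_line(p,o,feed=.04)
    f=get_force()-f0;print(a,g,f.round(2))
    if np.linalg.norm(f)>6: break
print(get_clock())
p=camera("scene");K=p["mtx"];Ti=np.linalg.inv(p["pose"])
def px(w): c=Ti@np.r_[w,1];v=K@np.array([c[0],-c[1],-c[2]]);return v[:2]/v[2]
tc=get_tcp_pos();M=R.from_rotvec(get_tool_rot()).as_matrix()
c=cv2.resize(p["image"][140:240,235:365],None,fx=6,fy=6,interpolation=cv2.INTER_CUBIC)
for dz,col in((-.023,(0,255,0)),):
    pts=np.array([(px(tc+M@np.array([a*.0075,b*.0175,dz]))-[235,140]+.5)*6 for a,b in((1,1),(1,-1),(-1,-1),(-1,1))],np.int32)
    cv2.polylines(c,[pts],True,col,1)
t=camera("top")["image"][160:240,190:280]
c=np.hstack([cv2.resize(c,(468,360)),cv2.resize(t,(320,360))]);cv2.imwrite("pics/s4.png",c)
```

```text
0.030999999999999986 [0.57255777 0.14300606 0.0307797 ] 13.2917
123 0.005 [-0.77 -0.85  0.29]
123 0 [-0.72 -0.7   0.44]
126 0 [-0.55 -0.41  0.29]
130 0 [-0.88 -0.59 -0.49]
134 0 [-0.56 -0.91  0.14]
138 0 [-0.53 -0.32  0.1 ]
142 0 [ 0.24 -0.9  -0.3 ]
146 0 [-0.96 -1.07  0.28]
150 0 [ 0.14 -0.51  0.07]
154 0 [-0.75 -0.37  1.02]
158 0 [-0.02 -0.63  0.19]
162 0 [-0.78  0.04  0.11]
16.3917
```

View pics/s4.png

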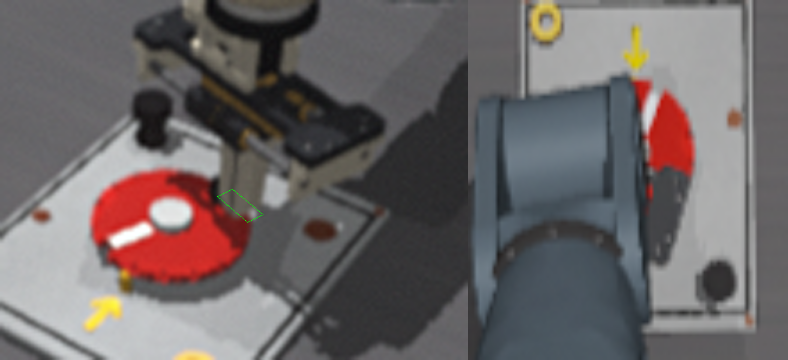

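```bash
cat >> h.py <<'E'
ZP=.031-.014
def look():
    out=[]
    for _ in range(2):
        p=camera("top");m=measure(p);m["arrow"]=arrow(p,C);out.append(m)
    return p,out
E
python3 - <<'E'
from h import *
for a in range(165,178,4):
    p,o=pose(a,ZP,0,s=-1);servo_line(p,o,feed=.04)
print(a,get_clock())
p,o=pose(a,ZP,.015,s=-1);servo_line(p,o,feed=.1)
p,o=pose(a,ZP+.05,.03,s=-1);servo_line(p,o,feed=.25)
goto(p+[-.08,.17,.0],o)
p,m=look();print(*m,get_clock(),sep="\n")
cv2.imwrite("pics/t5.png",cv2.resize(p["image"][140:250,175:300],None,fx=5,fy=5,interpolation=cv2.INTER_CUBIC))
E
```

```text
177 17.4917
{'circ': array([0.5646, 0.0861, 0.0585]), 'cen': array([0.5644, 0.0859]), 'hub': array([0.5656, 0.0855]), 'stripe': np.float64(-8.1), 'stripe_hub': np.float64(-7.7), 'stud': np.float64(171.6), 'studr': np.float64(0.0443), 'arrow': (np.int64(23), np.float64(1.0))}
{'circ': array([0.5646, 0.0861, 0.0585]), 'cen': array([0.5644, 0.0859]), 'hub': array([0.5656, 0.0855]), 'stripe': np.float64(-8.1), 'stripe_hub': np.float64(-7.7), 'stud': np.float64(171.6), 'studr': np.float64(0.0443), 'arrow': (np.int64(23), np.float64(1.0))}
19.025
```

View pics/t5.png

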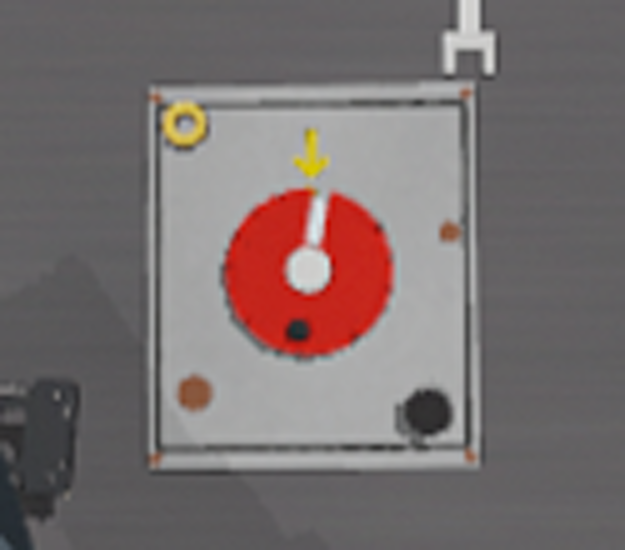

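Run:
```python
from h import *
p,o=pose(176,ZP+.05,.03,s=-1);goto(p,o)
for a,g,f in((176,.015,.12),(177,.004,.06),(179,0,.03),(182,0,.03),(184,0,.03),(185.8,0,.03)):
    p,o=pose(a,ZP,g,s=-1);servo_line(p,o,feed=f)
p,o=pose(a,ZP,.015,s=-1);servo_line(p,o,feed=.1)
p,o=pose(a,ZP+.05,.03,s=-1);servo_line(p,o,feed=.25)
goto(p+[-.08,.17,.0],o)
p,m=look();print(m[0],get_clock(),get_force(),sep="\n")
cv2.imwrite("pics/t6.png",cv2.resize(p["image"][160:230,205:275],None,fx=8,fy=8,interpolation=cv2.INTER_CUBIC))
```

```text
{'circ': array([0.5648, 0.0859, 0.0586]), 'cen': array([0.5646, 0.086 ]), 'hub': array([0.5656, 0.0853]), 'stripe': np.float64(0.0), 'stripe_hub': np.float64(1.0), 'stud': np.float64(-179.2), 'studr': np.float64(0.0439), 'arrow': (np.int64(25), np.float64(1.1))}
23.35
[-0.23707173 -0.14969008 -0.28005961]
```

View pics/t6.png

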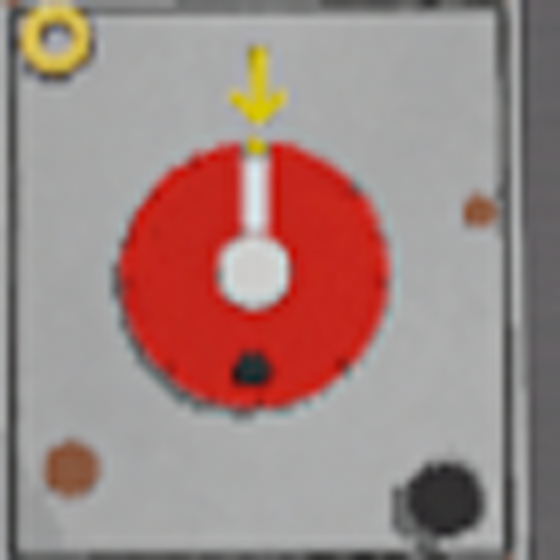

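Run:
```python
from h import *
o=ori(np.pi,-1)
goto(np.r_[C,.075],o); servo_line(np.r_[C,.034],o,feed=.1)
f0=get_force();z=.034;zc=None;log=[]
while z>.008:
    z-=.0007;servo_line(np.r_[C,z],o,feed=.03)
    f=(get_force()-f0)[2];a=get_tcp_pos()[2];log.append((round(a*1000,1),round(f,1)))
    if zc is None and f>3: zc=a
    if f>22 or get_clock()>38: break
print(log,zc,zc and zc-a,get_clock())
```

```text
[(np.float64(33.7), np.float64(-0.6)), (np.float64(32.7), np.float64(-0.9)), (np.float64(31.8), np.float64(-0.1)), (np.float64(31.3), np.float64(1.2)), (np.float64(30.7), np.float64(3.8)), (np.float64(30.0), np.float64(6.1)), (np.float64(29.4), np.float64(4.5)), (np.float64(28.6), np.float64(4.5)), (np.float64(27.9), np.float64(4.1)), (np.float64(27.2), np.float64(4.9)), (np.float64(26.5), np.float64(5.3)), (np.float64(25.8), np.float64(4.9)), (np.float64(25.1), np.float64(4.7)), (np.float64(24.4), np.float64(4.3)), (np.float64(23.7), np.float64(5.0)), (np.float64(23.0), np.float64(5.0)), (np.float64(22.3), np.float64(4.6)), (np.float64(22.0), np.float64(9.0)), (np.float64(21.8), np.float64(16.7)), (np.float64(21.8), np.float64(23.2))] 0.03071717015008195 0.008956085633854714 29.9083
```

Run:
```python
from h import *
o=ori(np.pi,-1)
servo_line(np.r_[C,.09],o,feed=.15); goto(np.r_[C+[-.08,.2],.1],o)
p=camera("top");print(measure(p,.032),get_force())
s=camera("scene")
for z in(.032,.0415): print(z,measure(s,z)["cen"],measure(s,z)["hub"],)
for t,z in(("spacer",.014),("spare_knob",.014)):
    for r in tip_of(t,p)[:1]: print(t,at_z(p,r["xy"],z).round(4))
print(get_clock())
```

```text
{'circ': array([0.5648, 0.0857, 0.0584]), 'cen': array([0.5646, 0.0857]), 'hub': array([0.5657, 0.0858]), 'stripe': np.float64(0.9), 'stripe_hub': np.float64(0.8), 'stud': np.float64(179.6), 'studr': np.float64(0.0432)} [ 0.86220323  0.04830939 -0.12244186]
0.032 [0.5685 0.0868] [0.566  0.0852]
0.0415 [0.5774 0.0922] [0.5751 0.0906]
spacer [0.6789 0.1819 0.014 ]
spare_knob [ 0.4598 -0.0097  0.014 ]
31.5917
```

```bash
python3 -c "from plant import *;print(job_done())"
```

```text
the job is handed in; nothing more can be done
None
```

The disc's notch is turned onto the pin and the disc is pressed about 9.5 mm down to its hard stop. The arm was clear and the job handed in at about 31.6 s; the fingertips proved roughly 37 mm higher than stated, so the first push passed over the stud without touching it.

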